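Open a fabric shaver whose thread hand is unknown

TASK

Two fabric shavers stand on the coffee table. Take the one on the cork coaster, lay it on its back in the wooden cradle with its head fully down in the pocket and its blue cap facing up, and let go of it. Its cap may have a right-hand or a left-hand thread, so find out by trying which way it loosens, then turn it loose, lift it off and finish while still holding it in the gripper, at least 15 cm above the table; the shaver stays lying in the cradle, and the other shaver and everything else is left as it is.

Things in the scene. Friction and masses are not known exactly. Their poses are not given: they have to be found in the camera images.
- shaver_a: White fabric shaver, outwardly identical to shaver_b, about 0.3 kg, 151 high, standing head end down on a coaster. Origin: middle of its underside; own z runs up the handle, own -y is its front with the blue cap. Head block 56 wide (x), 40 deep (y -20 to +20), 78 high; above it the handle, 36 wide (x), 34 deep (y -14 to +20). The back (y = +20) is one flat plane.
- shaver_b: The other, outwardly identical fabric shaver; sizes and axes as shaver_a. Either of the two may be the one that starts on the cork coaster.
- cap_a: Blue round screw cap on shaver_a's front, 48 diameter, 34 tall, steel face, 40 g. Origin on its axis at the rim next to the head block; own -y points outwards along the axis (up, once the shaver is laid), own z up the handle as fitted. Its outer 18 is the solid grip part. The thread is right- or left-handed, which cannot be seen; see shaver_a_stub.
- cap_b: The same blue cap on shaver_b; sizes and axes as cap_a, behaviour as there, its thread runs the other way.
- shaver_a_stub (a point): Where the cap's axis meets the front of shaver_a's head block, 42 above the underside; the fitted cap's origin is within 3 of it. Coarse part-turn thread: the wrong way the cap stops hard within 10 degrees; the right way it turns easily, lifts straight off when turned 60 to 120 degrees from the start (aim at 85) and stops near 130. A thread stub 15 tall stands here.
- shaver_b_stub (a point): The same point and thread on shaver_b.
- shaver_a_back (a point): Point on the flat back of shaver_a, at the middle of the head block's width, 42 above the underside (straight behind the cap's axis).
- shaver_a_grip (a point): Centre of shaver_a's handle, 115 above the underside: 36 wide (own x) here, a good place to hold it.
- shaver_b_back (a point): Point on the flat back of shaver_b, at the middle of the head block's width, 42 above the underside (straight behind the cap's axis).
- shaver_b_grip (a point): Centre of shaver_b's handle, 115 above the underside: 36 wide (own x) here, a good place to hold it.
- coaster_cork: Round cork-brown coaster, 110 diameter, 4 thick, fixed; origin at the centre of its underside. The shaver to be worked on starts on it.
- coaster_slate: Round dark grey coaster, same size, fixed; the shaver to leave alone stands on it.
- cradle_in (a point): Point on the pocket floor of the pale wooden cradle (fixed), 12 above the table, z up. Pocket 62 wide (x), 86 long (y -46 to +40); walls at both sides and at the -y end rise 20, flared lips to 32. At +y two 16 high corner posts leave a 42 gap for the handle, which sticks out to +y, overhanging. Properly laid: the shaver's back point at this point, its own z along +y, cap up.
- remote_black: Black TV remote, 45 x 170 x 16, loose; origin under its centre. Leave alone.
- remote_white: White remote, 36 x 120 x 16, loose; origin under its centre. Leave alone.
- mug: Blue mug, 80 diameter, 90 high, loose; origin under its centre. Leave alone.
- coaster_stack: Black stack of coasters, 92 diameter, 26 high, loose; origin under its centre. Leave alone.
- glasses_case: Reddish spectacle case, 60 x 150 x 35, loose; origin under its centre. Leave alone.

How it is judged:
On the way, in this order (a step that is already met when the one before it is completed fails the run):
1. the shaver from the cork coaster lies on its back in the cradle's pocket, let go, its cap still fitted (((distance of shaver_b from where it was at the start of the episode below 0.02 m and angle between shaver_b's own z axis and vertical below 0.15 rad and horizontal distance between shaver_b and coaster_cork above 0.06 m and x of shaver_a_back in the frame of cradle_in between -0.01 and 0.01 m and y of shaver_a_back in the frame of cradle_in between -0.012 and 0.012 m and z of shaver_a_back in the frame of cradle_in below 0.006 m and z of shaver_a_stub in the frame of cradle_in above 0.034 m and angle between the z axis of shaver_a and the y axis of cradle_in, either way round below 0.2 rad and contact force between the fingers and shaver_a below 0.3 N and linear speed of shaver_a below 0.03 m/s and distance between cap_a and shaver_a_stub below 0.012 m) or (distance of shaver_a from where it was at the start of the episode below 0.02 m and angle between shaver_a's own z axis and vertical below 0.15 rad and horizontal distance between shaver_a and coaster_cork above 0.06 m and x of shaver_b_back in the frame of cradle_in between -0.01 and 0.01 m and y of shaver_b_back in the frame of cradle_in between -0.012 and 0.012 m and z of shaver_b_back in the frame of cradle_in below 0.006 m and z of shaver_b_stub in the frame of cradle_in above 0.034 m and angle between the z axis of shaver_b and the y axis of cradle_in, either way round below 0.2 rad and contact force between the fingers and shaver_b below 0.3 N and linear speed of shaver_b below 0.03 m/s and distance between cap_b and shaver_b_stub below 0.012 m))), for 0.2 s.
2. its cap is loosened and off the stub, with the shaver still lying in the cradle (((distance of shaver_b from where it was at the start of the episode below 0.02 m and angle between shaver_b's own z axis and vertical below 0.15 rad and horizontal distance between shaver_b and coaster_cork above 0.06 m and x of shaver_a_back in the frame of cradle_in between -0.01 and 0.01 m and y of shaver_a_back in the frame of cradle_in between -0.012 and 0.012 m and z of shaver_a_back in the frame of cradle_in below 0.006 m and z of shaver_a_stub in the frame of cradle_in above 0.034 m and angle between the z axis of shaver_a and the y axis of cradle_in, either way round below 0.2 rad and contact force between the fingers and shaver_a below 0.3 N and linear speed of shaver_a below 0.03 m/s and distance between cap_a and shaver_a_stub above 0.02 m) or (distance of shaver_a from where it was at the start of the episode below 0.02 m and angle between shaver_a's own z axis and vertical below 0.15 rad and horizontal distance between shaver_a and coaster_cork above 0.06 m and x of shaver_b_back in the frame of cradle_in between -0.01 and 0.01 m and y of shaver_b_back in the frame of cradle_in between -0.012 and 0.012 m and z of shaver_b_back in the frame of cradle_in below 0.006 m and z of shaver_b_stub in the frame of cradle_in above 0.034 m and angle between the z axis of shaver_b and the y axis of cradle_in, either way round below 0.2 rad and contact force between the fingers and shaver_b below 0.3 N and linear speed of shaver_b below 0.03 m/s and distance between cap_b and shaver_b_stub above 0.02 m))), for 0.1 s.
At the end, for the whole second after the job is handed in: Gripper holds the cork-coaster shaver's cap still, rim over 15 cm above the table, clear of the shaver. That shaver lies untouched, cap up, in the pocket: back point within 10 mm across, 12 along, 6 up of its floor point, handle within 0.2 rad of +y. Other shaver upright, moved under 2 cm (((distance of shaver_b from where it was at the start of the episode below 0.02 m and angle between shaver_b's own z axis and vertical below 0.15 rad and horizontal distance between shaver_b and coaster_cork above 0.06 m and x of shaver_a_back in the frame of cradle_in between -0.01 and 0.01 m and y of shaver_a_back in the frame of cradle_in between -0.012 and 0.012 m and z of shaver_a_back in the frame of cradle_in below 0.006 m and z of shaver_a_stub in the frame of cradle_in above 0.034 m and angle between the z axis of shaver_a and the y axis of cradle_in, either way round below 0.2 rad and contact force between the fingers and shaver_a below 0.3 N and linear speed of each of shaver_a, cap_a below 0.03 m/s and distance between cap_a and shaver_a_stub above 0.02 m and height (world z) of cap_a above 0.15 m and contact force between the fingers and cap_a above 1 N and contact force between cap_a and shaver_a below 0.1 N) or (distance of shaver_a from where it was at the start of the episode below 0.02 m and angle between shaver_a's own z axis and vertical below 0.15 rad and horizontal distance between shaver_a and coaster_cork above 0.06 m and x of shaver_b_back in the frame of cradle_in between -0.01 and 0.01 m and y of shaver_b_back in the frame of cradle_in between -0.012 and 0.012 m and z of shaver_b_back in the frame of cradle_in below 0.006 m and z of shaver_b_stub in the frame of cradle_in above 0.034 m and angle between the z axis of shaver_b and the y axis of cradle_in, either way round below 0.2 rad and contact force between the fingers and shaver_b below 0.3 N and linear speed of each of shaver_b, cap_b below 0.03 m/s and distance between cap_b and shaver_b_stub above 0.02 m and height (world z) of cap_b above 0.15 m and contact force between the fingers and cap_b above 1 N and contact force between cap_b and shaver_b below 0.1 N))); the arm keeps its last pose, push and grip.
It fails at once if both shavers disturbed (moved over 3 cm) (distance of each of shaver_a, shaver_b from where it was at the start of the episode above 0.03 m).
It fails at once if a bystander (remote, mug, coaster stack, spectacle case) is disturbed: moved over 3 cm (distance of any of remote_black, remote_white, mug, coaster_stack, glasses_case from where it was at the start of the episode above 0.03 m).
It also fails if it takes over 54 s, if anything falls off the work surface, if the arm or the gripper's body presses on something with over 40 N, if the wrist force passes 120 N, or if a joint passes its speed limit or range.

ROBOT

A 7-joint arm with a two-finger parallel gripper is mounted at the origin on the work surface. World frame = base frame: x ahead of the robot, y to its left, z up, the work surface at z = 0. Lengths are in m, angles in rad, forces in N, time in s.
With the tool pointing down it reaches from about 0.425 to 0.925 m from the base axis. Payload 6.8 kg.
Tool frame: the origin (TCP) lies on the centre line of the jaws, within the pads' length; the fingertips stand 14 mm ahead of it and the grasp point (between the pads) lies 5 mm behind it (r.nose_length is the distance from the TCP to the fingertips, in m); z points along the fingers, y is the direction in which the jaws open and shut (so a half turn about z gives the same grasp; the last joint's range is limited). The gripper opens to 85 mm and grips with 20 to 120 N. Pads are 22 mm wide; open, the fingers measure 114 mm over their backs; the gripper's body (76 mm by 85 mm) begins 54 mm behind the grasp point. The pads swing forward as they close: fully open they stand 13 mm farther back than shut.
Start: joints at [1.139, 0.477, 0.022, 1.555, -0.011, 1.109, -0.083], TCP at [0.215, -0.64, 0.245] pointing down, gripper open.
Joint ranges: [-2.96, 2.96], [-0.34, 2.1], [-1.41, 1.46], [0.24, 2.44], [-1.37, 4.51], [0.17, 1.92], [-2.96, 2.96]. Speed limits (rad/s): [2.39, 2.39, 3.14, 3.14, 3.14, 3.14, 3.14].

INTERFACE

Orientations are given as a rotation vector (axis times angle).
In Python, from bench import r, imaging, look_for, outline_of gives the robot as it stands. The module is installed in compiled form; this text tells all that it offers.
- The arm moves only by the tool carry_out, never from a script. Its arguments are lists of equal length, an entry for each row: "offset": the shift along the tool's x, y, z as a fraction of full scale, a list of three; "turn": the turn, a rotation vector about the tool's x, y, z as a fraction of full scale, a list of three. A call has 1 to 8 rows; each row is the pose to reach, as a shift and turn from the pose commanded when the call began, along the tool's axes at that moment; what a row does not reach only later rows make up. Full scale, the value 1, is 0.5 m for a shift and 1.5 rad for a turn. A row lasts 1/10 s, in which the tool goes at most 50 mm and 8.59 degrees, less where a joint would pass 70% of its speed; a pose out of reach is approached as far as the arm can. A call with a number of a shift or a turn outside -1 to 1 is refused whole. A call with a gripper value outside its range is refused whole. "hand" is the closure, from 0 (fully open) to 1 (shut), set as the call begins (left out, the last holds). The fingers move at their own pace and stop on an object; "force" is the grip in N (left out, the last holds). Time passes only in rows, so rows that repeat a pose let the fingers close. It gives the time, the measured TCP pose, the force and the opening at its end, in the units of the state.
- r.get_obs(): the state, without advancing time (a new reading comes with each control period).
- imaging.grab_frame(name): name is "side" or "top" or "wrist"; returns a dict with "pixels" (480x640x3 uint8, red, green, blue), "fx", "fy", "cx", "cy" (pixels), "R" (3x3) and "t" (3): a world point X has camera coordinates R X + t. Camera axes: x right, y down, z forward; pixel columns grow to the right and rows downward; lengths in m; the calibration is good to about 2 mm. A picture is of the moment at which its call begins. There is no depth.
- r.hand_in(): hands the job in, once; it reports no verdict.
Trained networks look in the newest picture that a camera, given by its name, has taken for a name from the list of things; names that differ only in an ending like _2 or _b are one class to them, and where a whole thing is asked for, a point or a joint stands for the part that bears it (a point fixed in the world has none). Each returns a list of dicts, best first, with "score" (0 to 1); they miss things now and then, are a little off and sometimes report something else, mostly with a low value. They report only what shows in the picture. A call takes as long as a camera call.
- look_for(query, camera): "xyz" ([x, y, z] in m, in the coordinates of the camera as it stood for that picture, good to about 4 mm: the middle of the surface that is visible of it).
- outline_of(query, camera): "region" (480x640 bool, what is visible of it).
The state is a dict: "clock": time; "joints": joint angles; "qvel": joint speeds; "tau": joint torques, N m; "tcp_pos": TCP position; "orientation": TCP orientation; "contact_force": force on the tool from outside, world axes, zero at the start; "moment": the same for the moment, N m; "grip_width": finger opening in m.
Only numpy, scipy, OpenCV 4.12 (cv2) and the standard library are available. Lean on these libraries where they do the work, as an engineer would, in place of code of your own. Each camera call takes 0.05 s, during which the arm holds its last target. There are 200 camera calls.

## Working session

There is one attempt and no reset: what is moved stays moved. The work goes in short steps, Python scripts to look and compute and a tool call to move; the robot and the scene stay as the last step left them, time stands still between calls to the robot, and variables do not carry over. Pictures are saved under pics/ and viewed, about 8 in all and at most 12, crops included, and the job is handed in when it is done.

Besides the shell and the picture viewer there is one more tool, called in YAML: its name, and indented under it one key for each argument. carry_out: Moves the arm, as the interface text tells. Shift numbers are shares of 0.5 m and turn numbers shares of 1.5 rad, none past 1 either way. Its arguments: {"type":"object","properties":{"offset":{"type":"array","items":{"type":"array","items":{"type":"number","minimum":-1,"maximum":1}}},"turn":{"type":"array","items":{"type":"array","items":{"type":"number","minimum":-1,"maximum":1}}},"hand":{"type":"number"},"force":{"type":"number"}},"required":["offset","turn"]}

```bash
mkdir -p pics
cat > h.py <<'E'
import numpy as np, cv2
from bench import r, imaging, look_for, outline_of
from scipy.spatial.transform import Rotation as Ro
def grab(n,save=None):
    f=imaging.grab_frame(n)
    if save: cv2.imwrite('pics/'+save,cv2.cvtColor(f['pixels'],cv2.COLOR_RGB2BGR))
    return f
def world(f,p): return np.array(f['R']).T@(np.array(p)-np.array(f['t']))
def proj(f,X):
    c=np.array(f['R'])@np.array(X)+np.array(f['t']); return np.array([f['fx']*c[0]/c[2]+f['cx'],f['fy']*c[1]/c[2]+f['cy']])
def onplane(f,uv,z):
    d=np.array(f['R']).T@np.array([(uv[0]-f['cx'])/f['fx'],(uv[1]-f['cy'])/f['fy'],1.]); o=-np.array(f['R']).T@np.array(f['t'])
    return o+d*(z-o[2])/d[2]
def move(pos,R=None):
    "shift/turn fractions to target pose"
    o=r.get_obs(); R0=Ro.from_rotvec(o['orientation'])
    d=R0.inv().apply(np.array(pos)-o['tcp_pos'])/0.5
    t=(R0.inv()*R).as_rotvec()/1.5 if R is not None else np.zeros(3)
    print('offset',d.round(4).tolist(),'turn',t.round(4).tolist(),'need rows',np.linalg.norm(d)*10,np.degrees(np.linalg.norm(t)*1.5)/8.59)
E
python3 - <<'E'
from h import *
o=r.get_obs(); print({k:np.round(v,3).tolist() for k,v in o.items()}, r.nose_length)
print(Ro.from_rotvec(o['orientation']).as_matrix().round(3))
for c in('top','side'):
    f=grab(c,c+'0.png'); print(c,(-np.array(f['R']).T@f['t']).round(3),f['fx'])
    for q in('shaver_a','cap_a','shaver_a_stub','shaver_a_grip','coaster_cork','coaster_slate','cradle_in','remote_black','remote_white','mug','coaster_stack','glasses_case'):
        print(q,[(round(d['score'],2),world(f,d['xyz']).round(3).tolist()) for d in look_for(q,c)[:3]])
E
```

```text
{'clock': 0.0, 'joints': [1.139, 0.478, 0.022, 1.556, -0.012, 1.109, -0.083], 'qvel': [-0.001, 0.001, 0.002, -0.001, -0.0, 0.001, 0.0], 'tau': [-0.001, -59.646, 1.607, -28.12, 0.012, 0.009, -0.0], 'tcp_pos': [0.215, -0.639, 0.244], 'orientation': [-3.099, -0.506, 0.001], 'contact_force': [-0.491, 0.211, 0.291], 'moment': [-0.024, -0.04, -0.023], 'grip_width': 0.086} 0.014
[[ 0.948  0.318 -0.001]
 [ 0.318 -0.948  0.002]
 [-0.    -0.002 -1.   ]]
top [0.33  0.045 1.187] 481.7371319631418
shaver_a [(0.68, [0.652, -0.108, 0.113]), (0.66, [0.458, -0.26, 0.099])]
cap_a [(0.68, [0.662, -0.147, 0.064])]
shaver_a_stub [(0.56, [0.65, -0.105, 0.111])]
shaver_a_grip [(0.92, [0.654, -0.104, 0.11])]
coaster_cork [(0.66, [0.642, -0.095, 0.0])]
coaster_slate [(0.75, [0.465, -0.251, 0.002])]
cradle_in [(0.61, [0.496, 0.102, 0.016])]
remote_black [(0.78, [0.434, -0.045, 0.017])]
remote_white [(0.96, [0.728, 0.047, 0.015])]
mug [(0.73, [0.694, 0.385, 0.048]), (0.44, [0.459, -0.266, 0.103])]
coaster_stack [(0.96, [0.384, 0.358, 0.023]), (0.45, [0.435, -0.047, 0.018])]
glasses_case [(0.91, [0.739, -0.345,
[... 157 characters left out ...]
)]
cap_a [(0.98, [0.664, -0.166, 0.058]), (0.73, [0.687, 0.351, 0.061]), (0.56, [0.471, -0.327, 0.062])]
shaver_a_stub [(0.63, [0.667, -0.129, 0.099])]
shaver_a_grip [(0.58, [0.668, -0.126, 0.101])]
coaster_cork [(0.66, [0.463, -0.288, 0.099]), (0.64, [0.647, -0.137, 0.0]), (0.27, [0.744, 0.051, 0.014])]
coaster_slate [(0.68, [0.489, -0.29, 0.006])]
cradle_in [(0.95, [0.499, 0.088, 0.011])]
remote_black [(0.75, [0.434, -0.059, 0.016])]
remote_white [(0.72, [0.747, 0.05, 0.011]), (0.4, [0.498, 0.088, 0.011])]
mug [(0.94, [0.686, 0.348, 0.062])]
coaster_stack [(0.82, [0.391, 0.34, 0.023]), (0.59, [0.461, -0.295, 0.102])]
glasses_case [(0.76, [0.74, -0.361, 0.031]), (0.71, [0.687, 0.35, 0.06])]
```

View pics/top0.png

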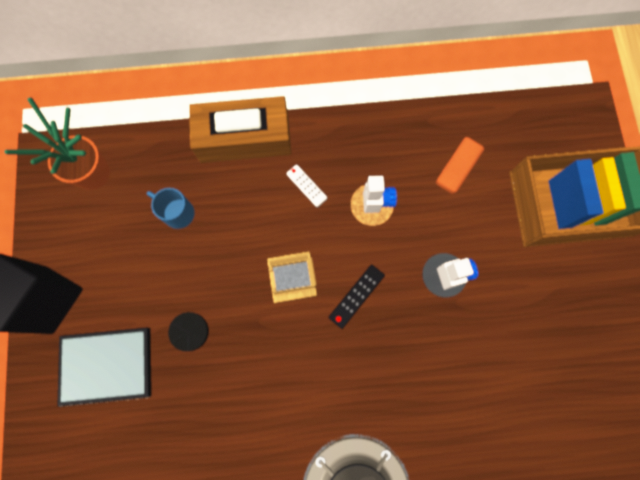

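View pics/side0.png

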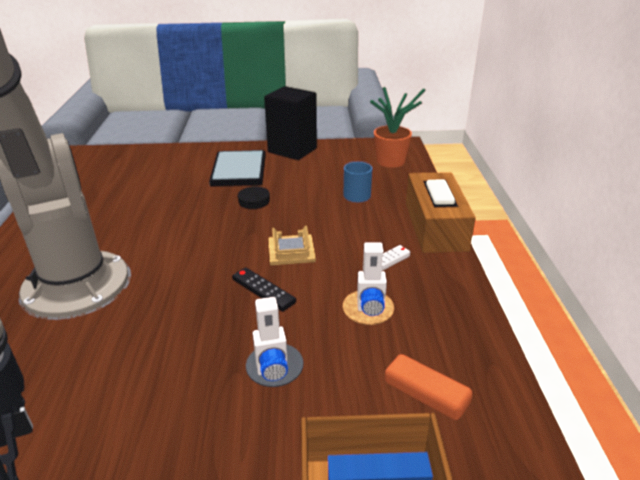

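Top view: the cork coaster with its shaver is at (372,200), cap to the right (−y). The cradle is at (292,276) and the slate shaver at (457,272). In the side view the cradle is at (291,247). Next I zoom in for the cradle's direction and the orientations.

Run:
```python
from h import *
a=cv2.imread('pics/top0.png'); b=cv2.imread('pics/side0.png')
z=lambda i,x,y,w,h:cv2.resize(i[y:y+h,x:x+w],(400,300),interpolation=cv2.INTER_CUBIC)
cv2.imwrite('pics/z.png',np.vstack([np.hstack([z(a,252,240,80,60),z(b,245,205,100,75)]),np.hstack([z(a,340,165,80,60),z(b,315,225,120,90)])]))
f=grab('top')
for q,zz in(('cradle_in',.03),('shaver_a',.08),('cap_a',.046),('coaster_cork',.004),('remote_black',.016)):
    for d in outline_of(q,'top')[:2]:
        c,_=cv2.findContours(d['region'].astype(np.uint8),0,1); c=np.vstack(c)
        bx=cv2.boxPoints(cv2.minAreaRect(c)); print(q,round(d['score'],2),[onplane(f,p,zz)[:2].round(3).tolist() for p in bx],bx.round().tolist())
```

```text
cradle_in 0.87 [[0.545, 0.161], [0.553, 0.053], [0.443, 0.045], [0.436, 0.151]] [[266.0, 259.0], [310.0, 251.0], [318.0, 296.0], [274.0, 303.0]]
shaver_a 0.8 [[0.48, -0.232], [0.501, -0.309], [0.442, -0.321], [0.421, -0.245]] [[435.0, 266.0], [466.0, 255.0], [476.0, 279.0], [444.0, 291.0]]
shaver_a 0.75 [[0.714, -0.091], [0.709, -0.139], [0.62, -0.128], [0.624, -0.081]] [[363.0, 177.0], [383.0, 177.0], [383.0, 213.0], [363.0, 213.0]]
cap_a 0.75 [[0.692, -0.141], [0.689, -0.174], [0.643, -0.168], [0.646, -0.136]] [[383.0, 188.0], [396.0, 188.0], [396.0, 206.0], [383.0, 206.0]]
cap_a 0.61 [[0.446, -0.312], [0.498, -0.323], [0.494, -0.347], [0.442, -0.335]] [[467.0, 280.0], [468.0, 258.0], [478.0, 258.0], [477.0, 280.0]]
coaster_cork 0.82 [[0.662, -0.037], [0.72, -0.088], [0.642, -0.169], [0.585, -0.117]] [[342.0, 208.0], [359.0, 185.0], [394.0, 211.0], [377.0, 234.0]]
remote_black 0.78 [[0.39, 0.026], [0.512, -0.092], [0.48, -0.124], [0.359, -0.006]] [[328.0, 318.0], [370.0, 263.0], [385.0, 275.0], [342.0, 330.0]]
remote_black 0.58 [[0.736, -0.102], [0.731, -0.15], [0.639, -0.139], [0.643, -0.091]] [[364.0, 177.0], [383.0, 177.0], [383.0, 212.0], [364.0, 212.0]]
```

View pics/z.png

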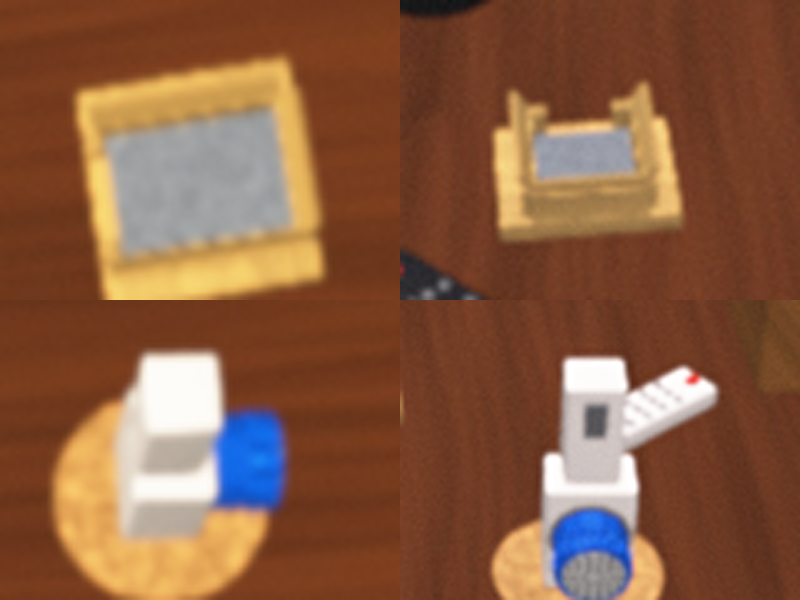

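The cradle's handle gap, between the posts, is on its far (+y world) side, and the cork shaver's cap faces about −y. I move over for a wrist view.

Run:
```python
from h import *
R=Ro.from_matrix([[0,1,0],[1,0,0],[0,0,-1]])
move([.5,-.3,.42],R); move([.55,-.03,.42],R)
```

```text
offset [0.7571, -0.463, -0.3494] turn [-0.0, -0.0, -0.8313] need rows 9.537796467051878 8.317523776309086
offset [1.0237, -0.9431, -0.3494] turn [-0.0, -0.0, -0.8313] need rows 14.351340961436529 8.317523776309086
```

carry_out:
  offset:
    - [0,0,-0.1]
    - [0.1,-0.05,-0.2]
    - [0.2,-0.1,-0.3]
    - [0.3,-0.2,-0.35]
    - [0.4,-0.3,-0.35]
    - [0.6,-0.4,-0.35]
    - [0.75,-0.46,-0.35]
    - [0.75,-0.46,-0.35]
  turn:
    - [0,0,-0.1]
    - [0,0,-0.2]
    - [0,0,-0.3]
    - [0,0,-0.4]
    - [0,0,-0.5]
    - [0,0,-0.6]
    - [0,0,-0.7]
    - [0,0,-0.83]

```text
clock: 2.4
tcp_pos: [0.4136, -0.3936, 0.412]
orientation: [2.266, 2.174, -0.0]
contact_force: [0.4, -1.2, -0.3]
grip_width: 0.0852
```

carry_out:
  offset:
    - [0.1,0,0]
    - [0.2,0.02,0]
    - [0.3,0.05,0]
    - [0.4,0.07,0]
    - [0.5,0.1,0]
    - [0.54,0.1,0]
    - [0.54,0.1,0]
    - [0.54,0.1,0]
  turn:
    - [0,0,0]
    - [0,0,0]
    - [0,0,0]
    - [0,0,0]
    - [0,0,0]
    - [0,0,0]
    - [0,0,0]
    - [0,0,0]

```text
clock: 3.2
tcp_pos: [0.4754, -0.1279, 0.4114]
orientation: [2.272, 2.169, -0.001]
contact_force: [-1.1, -0.6, -0.1]
grip_width: 0.0856
```

Run:
```python
from h import *
o=r.get_obs(); print(o['clock'],o['tcp_pos'],o['joints'].round(2)); print(Ro.from_rotvec(o['orientation']).as_matrix().round(3))
f=grab('wrist','w1.png'); print('cam',(-np.array(f['R']).T@f['t']).round(3),f['R'])
for q in('shaver_a','cap_a','coaster_cork','cradle_in'):
    print(q,[(round(d['score'],2),world(f,d['xyz']).round(3).tolist()) for d in look_for(q,'wrist')[:3]])
```

```text
3.2 [ 0.47535642 -0.12793009  0.41139386] [ 0.63  0.08 -0.53  1.71  0.04  1.35  0.05]
[[ 0.046  0.999  0.   ]
 [ 0.999 -0.046 -0.001]
 [-0.001  0.    -1.   ]]
cam [ 0.479 -0.048  0.54 ] [[ 9.98949308e-01 -4.58253493e-02  5.62869285e-04]
 [-4.36927388e-02 -9.48610769e-01  3.13414347e-01]
 [-1.38283781e-02 -3.13109639e-01 -9.49616307e-01]]
shaver_a [(0.88, [0.464, -0.264, 0.106]), (0.62, [0.658, -0.11, 0.126])]
cap_a [(0.72, [0.655, -0.151, 0.064]), (0.71, [0.486, -0.316, 0.058])]
coaster_cork [(0.7, [0.639, -0.093, 0.004])]
cradle_in [(0.76, [0.494, 0.073, 0.011]), (0.27, [0.657, -0.108, 0.125]), (0.15, [0.465, -0.262, 0.107])]
```

View pics/w1.png

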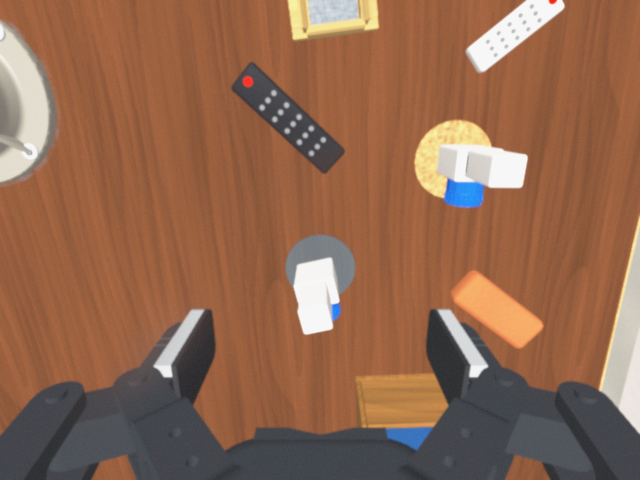

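The wrist view shows the cork shaver at (470,170) and only part of the cradle, at (333,15). Moving to see both.

carry_out:
  offset:
    - [0.08,0.06,0]
    - [0.16,0.12,0]
    - [0.24,0.18,0]
    - [0.27,0.2,0]
    - [0.27,0.2,0]
    - [0.27,0.2,0]
  turn:
    - [0,0,0]
    - [0,0,0]
    - [0,0,0]
    - [0,0,0]
    - [0,0,0]
    - [0,0,0]

```text
clock: 4.05
tcp_pos: [0.5816, 0.0012, 0.4108]
orientation: [-2.274, -2.167, 0.001]
contact_force: [-0.4, -0.6, 0.2]
grip_width: 0.0858
```

Run:
```python
from h import *
o=r.get_obs(); print(o['clock'],o['tcp_pos'],o['joints'].round(2))
f=grab('wrist','w2.png'); np.savez('w2.npz',**{k:f[k] for k in f})
for q in('shaver_a','cap_a','coaster_cork','cradle_in'):
    print(q,[(round(d['score'],2),world(f,d['xyz']).round(3).tolist()) for d in look_for(q,'wrist')[:3]])
    for d in outline_of(q,'wrist')[:1]:
        ys,xs=np.nonzero(d['region']); print(' box',xs.min(),ys.min(),xs.max(),ys.max())
i=cv2.imread('pics/w2.png'); cv2.imwrite('pics/w2z.png',cv2.resize(i,None,fx=1.25,fy=1.25))
```

```text
4.05 [0.58161275 0.00117164 0.41076832] [ 0.38  0.27 -0.62  1.52  0.16  1.4  -0.3 ]
shaver_a [(0.61, [0.667, -0.095, 0.11]), (0.59, [0.465, -0.261, 0.096])]
 box 363 235 419 302
cap_a [(0.66, [0.483, -0.32, 0.065]), (0.56, [0.65, -0.152, 0.065])]
 box 368 280 384 298
coaster_cork [(0.86, [0.643, -0.089, 0.004]), (0.34, [0.729, 0.048, 0.015]), (0.16, [0.648, -0.153, 0.062])]
 box 344 214 415 279
cradle_in [(0.75, [0.496, 0.11, 0.01]), (0.32, [0.731, 0.046, 0.016])]
 box 208 54 301 149
```

View pics/w2z.png

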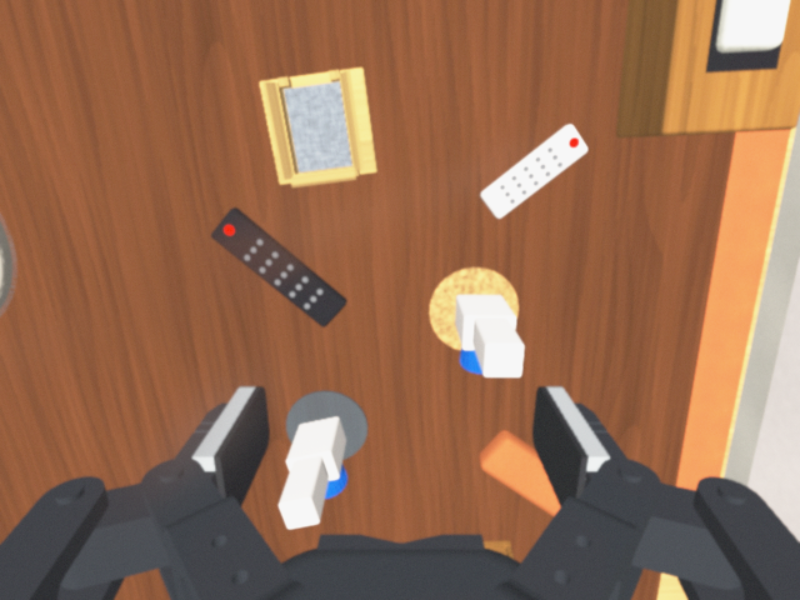

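The w2z view (scale 1.25) shows the shaver's handle top at (500,358), the cork coaster at (474,308), and the cradle at (318,126) with the gap at the top (+y). Now I fit the poses numerically.

```bash
cat > fit.py <<'E'
from h import *
from scipy.optimize import minimize
def box(x0,x1,y0,y1,z0,z1): return np.array([[x,y,z] for x in(x0,x1) for y in(y0,y1) for z in(z0,z1)])
t=np.linspace(0,2*np.pi,24)
cyl=np.array([[24*np.cos(a),y,42+24*np.sin(a)] for a in t for y in(-20,-54)])
W=[box(-28,28,-20,20,0,78)/1e3,box(-18,18,-14,20,78,151)/1e3]; PARTS=W+[cyl/1e3]
def hull(f,P,m):
    q=np.array([proj(f,p) for p in P]); cv2.fillConvexPoly(m,cv2.convexHull((q*16).astype(np.int32).reshape(-1,1,2)),1,shift=4)
def fitshaver(frames,p0,Rbase=lambda p:Ro.from_euler('z',p[2]),z=.004):
    obs=[]
    for f in frames:
        im=f['pixels'].astype(int); m=np.zeros((480,640),np.uint8)
        R=Rbase(p0); 
        for P in PARTS: hull(f,R.apply(P)+[p0[0],p0[1],z],m)
        roi=cv2.dilate(m,np.ones((25,25)))
        white=(im.min(2)>125)&(im.max(2)-im.min(2)<60); blue=(im[...,2]-im[...,0]>50)
        obs.append((f,roi,((white|blue)&(roi>0)).astype(np.uint8)))
    def cost(p):
        c=0
        for f,roi,o in obs:
            m=np.zeros((480,640),np.uint8)
            for P in PARTS: hull(f,Rbase(p).apply(P)+[p[0],p[1],z],m)
            m=m.astype(float); c+=np.abs(cv2.GaussianBlur(m,(0,0),1.0)-cv2.GaussianBlur(o.astype(float),(0,0),1.0)).sum()/o.sum()
        return c/len(obs)
    s=minimize(cost,p0,method='Nelder-Mead',options=dict(initial_simplex=[p0,p0+np.array([.008,0,0]),p0+np.array([0,.008,0]),p0+np.array([0,0,.15])],xatol=1e-4))
    return s.x,s.fun
E
python3 - <<'E'
from fit import *
w=dict(np.load('w2.npz')); t=grab('top'); s=grab('side')
for fr in([w],[t],[s],[w,t,s]): print(fitshaver(fr,np.array([.655,-.105,0.])))
print('b',fitshaver([t,s],np.array([.463,-.26,0.])))
im=w['pixels'].astype(int); g=((im.max(2)-im.min(2)<35)&(im.min(2)>90)); roi=np.zeros_like(g); roi[54:150,208:302]=1
m=(g&roi).astype(np.uint8); m=cv2.morphologyEx(m,2,np.ones((3,3))); c=max(cv2.findContours(m,0,1)[0],key=cv2.contourArea)
bx=cv2.boxPoints(cv2.minAreaRect(c)); print('floor w',[onplane(w,p,.012)[:2].round(4).tolist() for p in bx])
im=t['pixels'].astype(int); g=((im.max(2)-im.min(2)<45)&(im.min(2)>70)); roi=np.zeros_like(g); roi[250:305,262:320]=1
m=(g&roi).astype(np.uint8); c=max(cv2.findContours(m,0,1)[0],key=cv2.contourArea)
bx=cv2.boxPoints(cv2.minAreaRect(c)); print('floor t',[onplane(t,p,.012)[:2].round(4).tolist() for p in bx])
E
```

```text
(array([ 0.66952581, -0.1121972 , -0.0380384 ]), np.float64(0.052203376974837984))
(array([ 0.67951293, -0.12504023,  0.06248985]), np.float64(0.6638573743922204))
(array([ 0.67125748, -0.10754107, -0.11985597]), np.float64(0.16182719031948334))
(array([ 0.67140169, -0.11203787, -0.05536706]), np.float64(0.30242201937320695))
b (array([ 0.45769407, -0.22790395,  0.05439853]), np.float64(0.6515887861965419))
floor w [[0.4663, 0.1445], [0.5247, 0.1495], [0.5307, 0.0651], [0.4692, 0.0594]]
floor t [[0.5264, 0.1499], [0.5331, 0.0661], [0.4742, 0.0613], [0.4678, 0.1441]]
```

```bash
cat >> h.py <<'E'
def Rgrasp(yaw,th):
    c,s=np.cos(th),np.sin(th)
    return Ro.from_euler('z',yaw)*Ro.from_matrix(np.array([[0,c,s],[1,0,0],[0,s,-c]]).T)
def grip(x,y,yaw): return np.array([x,y,.004])+Ro.from_euler('z',yaw).apply([0,.003,.115])
E
python3 - <<'E'
from h import *
R=Rgrasp(-.05,np.radians(55)); g=grip(.670,-.112,-.05); tz=R.apply([0,0,1]); print(g,tz)
h=g-.12*tz
move(h+[0,0,.12],R); move(h,R)
E
```

```text
[ 0.67014994 -0.10900375  0.119     ] [ 0.04094054  0.81812832 -0.57357644]
offset [-0.4102, 0.1868, 0.2071] turn [-0.0008, 0.64, 0.0018] need rows 4.960333280736265 6.403665541104306
offset [-0.4101, 0.1868, 0.4471] turn [-0.0008, 0.64, 0.0018] need rows 6.348433647592384 6.403665541104306
```

carry_out:
  offset:
    - [-0.08,0.04,0]
    - [-0.16,0.08,0]
    - [-0.25,0.12,0.05]
    - [-0.34,0.16,0.1]
    - [-0.41,0.187,0.15]
    - [-0.41,0.187,0.2]
    - [-0.41,0.187,0.2]
    - [-0.41,0.187,0.2]
  turn:
    - [0,0.09,0]
    - [0,0.18,0]
    - [0,0.27,0]
    - [0,0.36,0]
    - [0,0.45,0]
    - [0,0.54,0]
    - [0,0.64,0]
    - [0,0.64,0]

```text
clock: 5.4
tcp_pos: [0.6633, -0.212, 0.3035]
orientation: [-1.692, -1.595, -0.876]
contact_force: [-0.6, -1.2, -0.9]
grip_width: 0.0853
```

Run:
```python
from h import *
from fit import *
o=r.get_obs(); print(o['clock'],o['tcp_pos'].round(4),o['joints'].round(2),o['contact_force'])
R=Rgrasp(-.05,np.radians(55)); move([.6659,-.2072,.308],R)
f=grab('wrist','w3.png'); print((-np.array(f['R']).T@f['t']).round(3)); print(look_for('shaver_a','wrist')[:1],[world(f,d['xyz']) for d in look_for('shaver_a','wrist')])
print(fitshaver([f],np.array([.670,-.112,-.05])),fitshaver([f,dict(np.load('w2.npz'))],np.array([.670,-.112,-.05])))
```

```text
5.4 [ 0.6633 -0.212   0.3035] [ 0.9   0.84 -0.66  1.21 -0.43  1.54  0.36] [-0.60547142 -1.16229764 -0.90925031]
offset [0.0131, 0.0045, 0.003] turn [-0.0019, -0.0032, -0.0071] need rows 0.1413824675060343 0.08027515833169398
[ 0.662 -0.272  0.443]
[{'xyz': [0.0041, 0.0763, 0.3405], 'score': 0.65}] [array([ 0.67019909, -0.12795567,  0.12490739])]
(array([ 0.67105866, -0.11112736, -0.04525219]), np.float64(0.10139941210792071)) (array([ 0.67071624, -0.11198228, -0.04513158]), np.float64(0.07363440258948291))
```

View pics/w3.png

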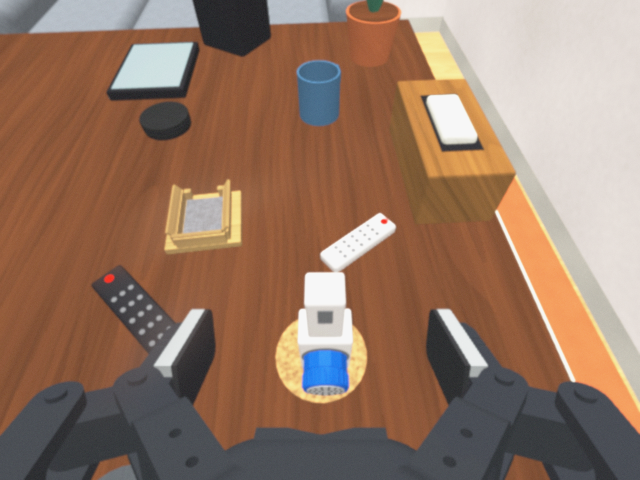

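The tilted pose is reachable. The picture shows the cork shaver centred between the jaws at (325,335), and the cradle gap faces away (+y). I compute the approach.

Run:
```python
from h import *
R=Rgrasp(-.045,np.radians(55)); g=grip(.671,-.1115,-.045); tz=R.apply([0,0,1])
for k in(.10,.05,0): move(g-k*tz,R)
```

```text
offset [-0.2066, 0.0002, 0.1826] turn [0.0013, 0.0018, 0.0016] need rows 2.757022589282891 0.02778908944255427
offset [-0.2063, 0.0, 0.2826] turn [0.0013, 0.0018, 0.0016] need rows 3.498818856185761 0.02778908944255427
offset [-0.206, -0.0002, 0.3826] turn [0.0013, 0.0018, 0.0016] need rows 4.345376073366486 0.02778908944255427
```

carry_out:
  offset:
    - [-0.07,0,0.06]
    - [-0.14,0,0.12]
    - [-0.206,0,0.18]
    - [-0.206,0,0.24]
    - [-0.206,0,0.28]
    - [-0.206,0,0.28]
    - [-0.206,0,0.28]
  turn:
    - [0,0,0]
    - [0,0,0]
    - [0,0,0]
    - [0,0,0]
    - [0,0,0]
    - [0,0,0]
    - [0,0,0]

```text
clock: 6.25
tcp_pos: [0.6694, -0.1505, 0.1497]
orientation: [-1.687, -1.617, -0.879]
contact_force: [0.2, -0.0, -0.5]
grip_width: 0.0854
```

Run:
```python
from h import *
o=r.get_obs(); print(o['tcp_pos'],o['contact_force'])
R=Rgrasp(-.045,np.radians(55)); g=grip(.671,-.1115,-.045); tz=R.apply([0,0,1])
for k in(.05,0): move(g-k*tz,R)
```

```text
[ 0.66940682 -0.15047432  0.1497363 ] [ 0.19194128 -0.01162715 -0.48097029]
offset [-0.0022, -0.0003, 0.0041] turn [0.0013, 0.0022, 0.0026] need rows 0.046301676863639986 0.03667974443822981
offset [-0.0018, -0.0005, 0.1041] turn [0.0013, 0.0022, 0.0026] need rows 1.0410177917388026 0.03667974443822981
```

Very close to target (2 mm). Approach and grip.

carry_out:
  offset:
    - [0,0,0.05]
    - [0,0,0.1]
    - [0,0,0.104]
    - [0,0,0.104]
  turn:
    - [0,0,0]
    - [0,0,0]
    - [0,0,0]
    - [0,0,0]

```text
clock: 6.65
tcp_pos: [0.6708, -0.1097, 0.1183]
orientation: [-1.689, -1.613, -0.879]
contact_force: [-0.1, -0.8, 0.2]
grip_width: 0.0852
```

carry_out:
  offset:
    - [0,0,0]
    - [0,0,0]
    - [0,0,0]
    - [0,0,0]
    - [0,0,0]
    - [0,0,0]
    - [0,0,0]
  turn:
    - [0,0,0]
    - [0,0,0]
    - [0,0,0]
    - [0,0,0]
    - [0,0,0]
    - [0,0,0]
    - [0,0,0]
  hand: 1
  force: 80

```text
clock: 7.35
tcp_pos: [0.6705, -0.1095, 0.1172]
orientation: [-1.689, -1.611, -0.88]
contact_force: [0.0, -3.7, 4.1]
grip_width: 0.0349
```

carry_out:
  offset:
    - [0.04,0,-0.03]
    - [0.1,0,-0.07]
    - [0.18,0,-0.126]
    - [0.26,0,-0.18]
    - [0.34,0,-0.24]
    - [0.34,0,-0.24]
    - [0.34,0,-0.24]
  turn:
    - [0,0,0]
    - [0,0,0]
    - [0,0,0]
    - [0,0,0]
    - [0,0,0]
    - [0,0,0]
    - [0,0,0]

```text
clock: 8.05
tcp_pos: [0.6696, -0.1095, 0.3243]
orientation: [-1.689, -1.613, -0.877]
contact_force: [-1.2, -0.4, -5.5]
grip_width: 0.035
```

```bash
cat > place.py <<'E'
from h import *
R0=Ro.from_rotvec([-1.689,-1.611,-.88]); t0=np.array([.6705,-.1095,.1172])
S0=Ro.from_euler('z',-.045); s0=np.array([.671,-.1115,.004])
G=S0.inv()*R0; gt=S0.inv().apply(t0-s0)   # tool in shaver
C=np.array([.4985,.108,.012]); Sf=Ro.from_euler('z',.083)*Ro.from_euler('x',-np.pi/2)
sf=C-Sf.apply([0,.02,.042]); Rf=Sf*G; tf=sf+Sf.apply(gt)
E
python3 - <<'E'
from place import *
o=r.get_obs(); print(o['tcp_pos'],o['contact_force'],o['joints'].round(2),o['grip_width'],gt,tf)
move(tf+[0,0,.15],Rf)
E
```

```text
[ 0.66959972 -0.10953584  0.32425655] [-1.2486955  -0.43480373 -5.45086548] [ 0.84  0.75 -0.72  1.35 -0.48  1.41  0.32] 0.035014613464801836 [-0.00058946  0.00197548  0.1132    ] [0.49200975 0.17890602 0.03002452]
offset [0.0865, -0.3815, 0.6238] turn [0.0146, -1.0442, -0.0955] need rows 7.36314566731909 10.491493394212185
```

Run:
```python
from place import *
o=r.get_obs();R0=Ro.from_rotvec(o['orientation']); d=(R0.inv()*Rf).as_rotvec()
move([.57,.04,.33],R0*Ro.from_rotvec(d*.6))
```

```text
offset [0.1761, -0.2128, 0.2301] turn [0.0088, -0.6265, -0.0573] need rows 3.595222299273404 6.29489603652731
```

carry_out:
  offset:
    - [0.025,-0.03,0.033]
    - [0.05,-0.06,0.066]
    - [0.075,-0.09,0.1]
    - [0.1,-0.12,0.13]
    - [0.125,-0.15,0.165]
    - [0.15,-0.18,0.2]
    - [0.176,-0.213,0.23]
    - [0.176,-0.213,0.23]
  turn:
    - [0.001,-0.09,-0.008]
    - [0.002,-0.18,-0.016]
    - [0.004,-0.27,-0.024]
    - [0.005,-0.36,-0.032]
    - [0.006,-0.45,-0.04]
    - [0.008,-0.54,-0.049]
    - [0.009,-0.626,-0.057]
    - [0.009,-0.626,-0.057]

```text
clock: 8.85
tcp_pos: [0.5664, 0.05, 0.3297]
orientation: [2.165, 2.273, 0.048]
contact_force: [0.2, 2.8, -4.9]
grip_width: 0.0351
```

Run:
```python
from place import *
o=r.get_obs(); print(o['tcp_pos'],o['joints'].round(2))
move(tf+[0,0,.12],Rf)
```

```text
[0.56639107 0.04998249 0.32970778] [ 0.31  0.28 -0.61  1.69  0.15  1.2  -0.29]
offset [0.2576, -0.1447, 0.3612] turn [0.0063, -0.4204, -0.0276] need rows 4.666473398093772 4.215600661512358
```

carry_out:
  offset:
    - [0.05,-0.03,0.04]
    - [0.11,-0.06,0.1]
    - [0.16,-0.09,0.17]
    - [0.21,-0.12,0.25]
    - [0.258,-0.145,0.32]
    - [0.258,-0.145,0.36]
    - [0.258,-0.145,0.36]
    - [0.258,-0.145,0.36]
  turn:
    - [0.001,-0.085,-0.006]
    - [0.002,-0.17,-0.012]
    - [0.004,-0.255,-0.018]
    - [0.005,-0.34,-0.024]
    - [0.006,-0.42,-0.0276]
    - [0.006,-0.42,-0.0276]
    - [0.006,-0.42,-0.0276]
    - [0.006,-0.42,-0.0276]

```text
clock: 9.65
tcp_pos: [0.4982, 0.1687, 0.1504]
orientation: [1.801, 1.924, -0.566]
contact_force: [0.3, -0.4, -3.3]
grip_width: 0.0352
```

Run:
```python
from place import *
o=r.get_obs(); print(o['tcp_pos'],o['joints'].round(2),o['contact_force'],o['grip_width'])
move(tf+[0,0,.12],Rf);move(tf+[0,0,.04],Rf)
a=grab('side','s2.png');b=grab('wrist','w4.png'); t=grab('top','t2.png')
i=[cv2.imread('pics/'+n) for n in('s2.png','w4.png','t2.png')]
cv2.imwrite('pics/c2.png',np.vstack([np.hstack([cv2.resize(i[0][150:270,220:380],(400,300),interpolation=2),cv2.resize(i[2][210:330,220:380],(400,300),interpolation=2)]),np.hstack([cv2.resize(i[1],(400,300)),np.zeros((300,400,3),np.uint8)])]))
```

```text
[0.49821951 0.1686935  0.15043577] [-0.32  0.59 -0.54  1.84  0.73  1.37 -1.16] [ 0.28664379 -0.38841184 -3.30270303] 0.035166456719892075
offset [0.0178, -0.011, -0.0116] turn [-0.0063, 0.0008, -0.0095] need rows 0.239186877125457 0.11430226949064502
offset [0.1098, -0.0116, 0.1193] turn [-0.0063, 0.0008, -0.0095] need rows 1.625893719569479 0.11430226949064502
```

View pics/c2.png

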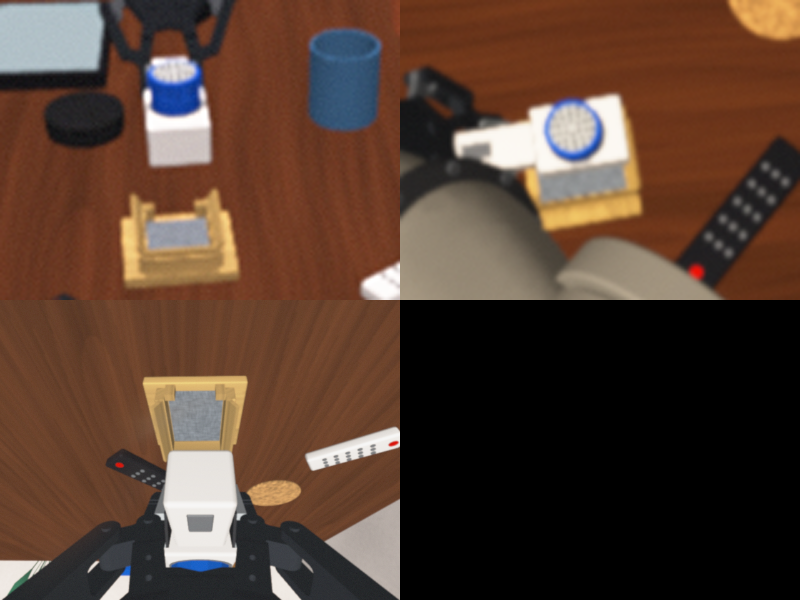

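The shaver is held level, cap up, over the cradle with its handle towards the gap. I lower it to 40 mm above and re-check.

carry_out:
  offset:
    - [0.04,-0.012,0.02]
    - [0.08,-0.012,0.07]
    - [0.11,-0.012,0.119]
    - [0.11,-0.012,0.119]
    - [0.11,-0.012,0.119]
    - [0.11,-0.012,0.119]
  turn:
    - [-0.006,0,-0.0095]
    - [-0.006,0,-0.0095]
    - [-0.006,0,-0.0095]
    - [-0.006,0,-0.0095]
    - [-0.006,0,-0.0095]
    - [-0.006,0,-0.0095]

```text
clock: 10.4
tcp_pos: [0.4937, 0.1809, 0.0733]
orientation: [1.785, 1.935, -0.552]
contact_force: [0.2, -0.1, -2.5]
grip_width: 0.0353
```

Run:
```python
from place import *
from fit import *
o=r.get_obs(); print(o['tcp_pos'],o['contact_force'])
R=Ro.from_rotvec(o['orientation']); S=R*G.inv(); s=o['tcp_pos']-S.apply(gt)
print('back pred',s+S.apply([0,.02,.042]),'zaxis',S.apply([0,0,1]),'front',S.apply([0,-1,0]))
move(tf+[0,0,.04],Rf);move(tf,Rf)
# check with head/cap visible: network cap
for c in('top','side'):
    f=grab(c)
    for q in('cap_a',):
        print(c,[(round(d['score'],2),world(f,d['xyz']).round(4).tolist()) for d in look_for(q,c)[:2]])
    im=f['pixels'].astype(int); blue=((im[...,2]-im[...,0]>40)|(False)).astype(np.uint8)
    P=cyl/1e3; m=np.zeros((480,640),np.uint8); hull(f,S.apply(P)+s,m); roi=cv2.dilate(m,np.ones((11,11)))
    cs=np.vstack(cv2.findContours(blue*roi,0,1)[0]); h=np.zeros_like(m); cv2.fillConvexPoly(h,cv2.convexHull(cs),1)
    print('obs',np.argwhere(h).mean(0)[::-1],'pred',np.argwhere(m).mean(0)[::-1],h.sum(),m.sum(), 'px per m',f['fx']/(np.array(f['R'])@s+f['t'])[2])
```

```text
[0.49365474 0.1809243  0.07327577] [ 0.2284356  -0.12380444 -2.52426237]
back pred [0.50021859 0.11005074 0.05515053] zaxis [-0.08241489  0.99659702  0.00147074] front [-0.00601758 -0.00197336  0.99997995]
offset [0.0006, -0.0037, 0.0074] turn [0.0032, -0.001, -0.0026] need rows 0.08330687032284935 0.04237032923960343
offset [0.0465, -0.0044, 0.073] turn [0.0032, -0.001, -0.0026] need rows 0.8665910541569667 0.04237032923960343
top [(0.69, [0.4584, -0.3262, 0.0633]), (0.55, [0.5076, 0.1034, 0.1288])]
obs [287.82325581 266.33023256] pred [286.14965986 269.85260771] 215 441 px per m 429.48225269935006
side [(0.8, [0.4926, 0.0936, 0.1203]), (0.58, [0.5002, 0.0708, 0.089])]
obs [289.19268293 211.19512195] pred [289.86636971 211.56347439] 410 449 px per m 424.2258543853835
```

carry_out:
  offset:
    - [0.012,-0.004,0.025]
    - [0.024,-0.004,0.042]
    - [0.036,-0.004,0.058]
    - [0.042,-0.004,0.067]
    - [0.046,-0.004,0.073]
    - [0.046,-0.004,0.073]
    - [0.046,-0.004,0.073]
  turn:
    - [0.003,-0.001,-0.003]
    - [0.003,-0.001,-0.003]
    - [0.003,-0.001,-0.003]
    - [0.003,-0.001,-0.003]
    - [0.003,-0.001,-0.003]
    - [0.003,-0.001,-0.003]
    - [0.003,-0.001,-0.003]

```text
clock: 11.3
tcp_pos: [0.4903, 0.1782, 0.0297]
orientation: [1.778, 1.938, -0.567]
contact_force: [-5.4, 1.0, 11.8]
grip_width: 0.0352
```

```bash
cat > st.py <<'E'
from place import *
o=r.get_obs(); print(o['tcp_pos'],o['contact_force'],o['moment'])
R=Ro.from_rotvec(o['orientation']); S=R*G.inv(); s=o['tcp_pos']-S.apply(gt)
print('back pred',s+S.apply([0,.02,.042]),'zaxis',S.apply([0,0,1]),'front',S.apply([0,-1,0]))
move(tf,Rf); move(tf-[0,0,.004],Rf)
E
python3 st.py
python3 - <<'E'
from h import *
grab('side','s3.png'); i=cv2.imread('pics/s3.png'); cv2.imwrite('pics/c3.png',cv2.resize(i[150:270,210:370],(640,480),interpolation=2))
E
```

```text
[0.49026475 0.17822967 0.02970185] [-5.39866777  1.02266614 11.81275975] [-0.72267423  0.94843173 -0.69477812]
back pred [0.49680201 0.10723913 0.01203044] zaxis [-0.084349    0.99642381 -0.00498384] front [0.00309248 0.00526342 0.99998137]
offset [0.0005, 0.0036, -0.0011] turn [-0.0014, 0.0033, 0.0021] need rows 0.03798213559485646 0.041838722057869905
offset [0.0051, 0.0036, 0.0054] turn [-0.0014, 0.0033, 0.0021] need rows 0.08252341209363578 0.041838722057869905
```

View pics/c3.png

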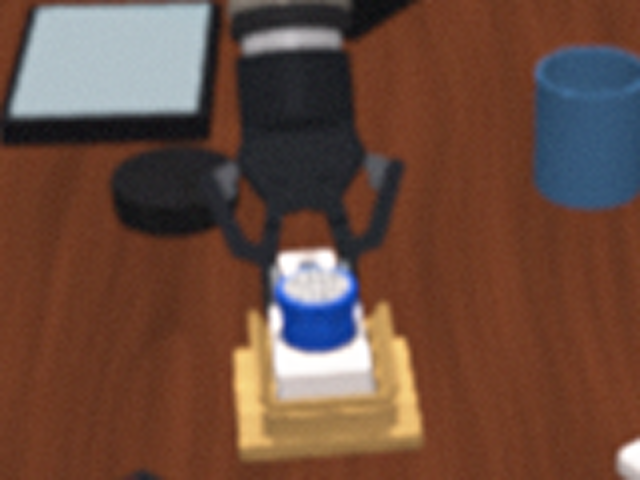

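It is seated: back height is about 0.012 with a 12 N reaction, and the picture shows the head down between the walls. Release and back off.

carry_out:
  offset:
    - [0,0,0]
    - [0,0,0]
    - [0,0,0]
    - [0,0,0]
    - [0,0,0]
    - [0,0,0]
  turn:
    - [0,0,0]
    - [0,0,0]
    - [0,0,0]
    - [0,0,0]
    - [0,0,0]
    - [0,0,0]
  hand: 0

```text
clock: 11.95
tcp_pos: [0.4909, 0.1783, 0.0281]
orientation: [1.78, 1.941, -0.564]
contact_force: [0.1, -0.1, 0.3]
grip_width: 0.0852
```

carry_out:
  offset:
    - [0,0,-0.05]
    - [0,0,-0.12]
    - [0,0,-0.2]
    - [0,0,-0.28]
    - [0,0,-0.36]
    - [0,0,-0.4]
    - [0,0,-0.4]
  turn:
    - [0,0,0]
    - [0,0,0]
    - [0,0,0]
    - [0,0,0]
    - [0,0,0]
    - [0,0,0]
    - [0,0,0]

```text
clock: 12.65
tcp_pos: [0.4811, 0.2962, 0.194]
orientation: [1.781, 1.944, -0.556]
contact_force: [0.5, -0.3, -0.4]
grip_width: 0.0854
```

```bash
cat > capfit.py <<'E'
from fit import *
from place import *
# fit laid shaver x,y,yaw: p0 = origin xy
RB=lambda p: Ro.from_euler('z',p[2])*Ro.from_euler('x',-np.pi/2)
def fitlaid(frames):
    p,c=fitshaver(frames,np.array([sf[0],sf[1],.083]),RB,z=.032)
    R=RB(p); o=np.array([p[0],p[1],.032]); return 'back',(o+R.apply([0,.02,.042])).round(4),'yaw',p[2],'cost',c,'inC',(Ro.from_euler('z',-.083).apply(o+R.apply([0,.02,.042])-C)).round(4)
E
python3 - <<'E'
from capfit import *
o=r.get_obs(); print(o['tcp_pos'],o['joints'].round(2))
w=grab('wrist','w5.png');s=grab('side','s4.png');t=grab('top')
for fr in([w],[s],[t],[w,s]): print(*fitlaid(fr))
for c in('wrist','side','top'):
    f=dict(wrist=w,side=s,top=t)[c]; print(c,[(round(d['score'],2),world(f,d['xyz']).round(4).tolist()) for d in look_for('cap_a',c)[:2]])
Rd=Ro.from_euler('z',.083)*Ro.from_matrix([[0,1,0],[1,0,0],[0,0,-1]])
move([.4985,.108,.20],Rd)
E
```

```text
[0.48108996 0.29616152 0.19400132] [-0.48  0.64 -0.58  1.64  0.66  1.54 -1.2 ]
back [0.497  0.1064 0.012 ] yaw 0.09124663649579923 cost 0.04195106592359686 inC [-0.0017 -0.0014  0.    ]
back [0.4949 0.1415 0.012 ] yaw 0.09399487561858778 cost 0.2351926765898195 inC [-0.0008  0.0337  0.    ]
back [0.4983 0.1067 0.012 ] yaw 0.09048584118540921 cost 0.07842394097845325 inC [-0.0003 -0.0013  0.    ]
back [0.4971 0.1079 0.012 ] yaw 0.09413386495281625 cost 0.16378942509784278 inC [-0.0014 -0.      0.    ]
wrist [(0.65, [0.4908, 0.126, 0.0821]), (0.15, [0.4882, 0.1803, 0.0479])]
side [(0.81, [0.4702, -0.3289, 0.0607]), (0.67, [0.4942, 0.0919, 0.0822])]
top [(0.68, [0.4965, 0.106, 0.0883]), (0.48, [0.4605, -0.3254, 0.0619])]
offset [-0.3118, 0.0038, 0.1971] turn [-0.0008, 0.4101, 0.0016] need rows 3.6892505010213723 4.103474231667544
```

View pics/w5.png

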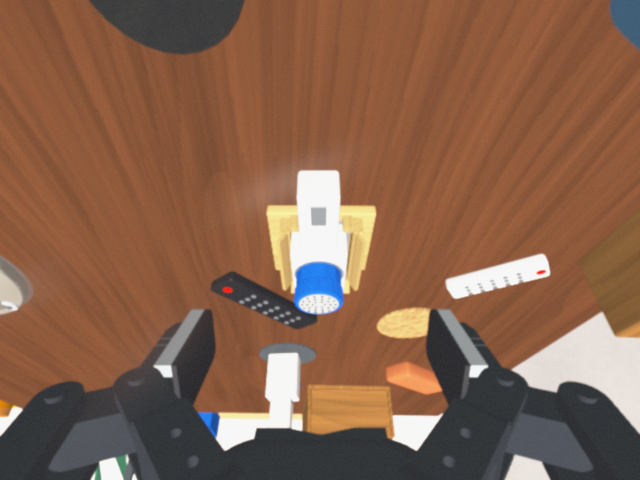

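Seated within 2 mm, yaw OK; the picture shows it centred in the cradle at (320,240). I move above the cap, tool down.

carry_out:
  offset:
    - [-0.06,0,0]
    - [-0.12,0,0]
    - [-0.19,0,0.05]
    - [-0.25,0.004,0.1]
    - [-0.31,0.004,0.15]
    - [-0.31,0.004,0.195]
    - [-0.31,0.004,0.195]
    - [-0.31,0.004,0.195]
  turn:
    - [0,0.08,0]
    - [0,0.16,0]
    - [0,0.24,0]
    - [0,0.32,0]
    - [0,0.41,0]
    - [0,0.41,0]
    - [0,0.41,0]
    - [0,0.41,0]

```text
clock: 13.75
tcp_pos: [0.4982, 0.1106, 0.2006]
orientation: [-2.123, -2.312, -0.0]
contact_force: [0.6, 1.0, 0.8]
grip_width: 0.0852
```

Run:
```python
from capfit import *
o=r.get_obs(); print(o['tcp_pos'],o['joints'].round(2),o['contact_force'],o['moment'])
Rd=Ro.from_euler('z',.083)*Ro.from_matrix([[0,1,0],[1,0,0],[0,0,-1]])
move([.4972,.1066,.12],Rd);move([.4972,.1066,.072],Rd)
```

```text
[0.49818423 0.11056165 0.20060672] [ 0.25  0.34 -0.71  1.95  0.27  0.94 -0.5 ] [0.63452461 1.01582884 0.81360784] [0.02413323 0.00648172 0.00927988]
offset [-0.0081, -0.0023, 0.1612] turn [-0.0012, -0.0014, 0.0013] need rows 1.6142002692672968 0.02213475825804692
offset [-0.0083, -0.0022, 0.2572] turn [-0.0012, -0.0014, 0.0013] need rows 2.573429709169626 0.02213475825804692
```

carry_out:
  offset:
    - [-0.004,-0.002,0.06]
    - [-0.008,-0.002,0.13]
    - [-0.008,-0.002,0.19]
    - [-0.008,-0.002,0.23]
    - [-0.008,-0.002,0.249]
    - [-0.008,-0.002,0.249]
    - [-0.008,-0.002,0.249]
  turn:
    - [0,0,0]
    - [0,0,0]
    - [0,0,0]
    - [0,0,0]
    - [0,0,0]
    - [0,0,0]
    - [0,0,0]

```text
clock: 14.45
tcp_pos: [0.4986, 0.1087, 0.0775]
orientation: [-2.121, -2.316, -0.004]
contact_force: [0.7, 0.6, 0.2]
grip_width: 0.0855
```

carry_out:
  offset:
    - [0,0,0]
    - [0,0,0]
    - [0,0,0]
    - [0,0,0]
    - [0,0,0]
    - [0,0,0]
  turn:
    - [0,0,0]
    - [0,0,0]
    - [0,0,0]
    - [0,0,0]
    - [0,0,0]
    - [0,0,0]
  hand: 1
  force: 60

```text
clock: 15.05
tcp_pos: [0.4982, 0.1072, 0.0777]
orientation: [-2.124, -2.314, -0.002]
contact_force: [-3.2, -1.7, 8.3]
grip_width: 0.0462
```

Run:
```python
from h import *
o=r.get_obs(); print(o['clock'],o['tcp_pos'],o['joints'].round(2),o['contact_force'],o['moment'],o['grip_width'])
```

```text
15.05 [0.49821357 0.10716012 0.07770258] [ 0.16  0.52 -0.61  2.05  0.45  0.71 -0.65] [-3.22085311 -1.70574415  8.25455925] [-0.12807215  0.53743067 -0.00629171] 0.04615262902520136
```

Gripped. Try counter-clockwise (from above, −tool z) 14°.

carry_out:
  offset:
    - [0,0,0]
    - [0,0,0]
    - [0,0,0]
    - [0,0,0]
    - [0,0,0]
  turn:
    - [0,0,-0.04]
    - [0,0,-0.08]
    - [0,0,-0.12]
    - [0,0,-0.16]
    - [0,0,-0.16]

```text
clock: 15.55
tcp_pos: [0.4982, 0.1074, 0.0777]
orientation: [-1.829, -2.553, -0.003]
contact_force: [-3.5, -0.2, 9.6]
grip_width: 0.046
```

```bash
cat > s.py <<'E'
from h import *
o=r.get_obs(); R=Ro.from_rotvec(o['orientation']).as_matrix(); print(o['clock'],o['tcp_pos'].round(4),'yaw',np.degrees(np.arctan2(-R[0,0],R[1,0])),o['joints'].round(2),'F',o['contact_force'].round(1),'M',o['moment'].round(2),o['grip_width'])
E
python3 s.py
```

```text
15.55 [0.4982 0.1074 0.0777] yaw 18.775480181172874 [ 0.2   0.53 -0.67  2.05  0.49  0.72 -0.45] F [-3.5 -0.2  9.6] M [0.06 0.61 0.12] 0.04599523808957528
```

Turns easily (Mz just 0.12 N m past 10°), so it loosens counter-clockwise. Continue to 85° in total.

carry_out:
  offset:
    - [0,0,0]
    - [0,0,0]
    - [0,0,0]
  turn:
    - [0,0,-0.08]
    - [0,0,-0.16]
    - [0,0,-0.16]

```text
clock: 15.85
tcp_pos: [0.4984, 0.1073, 0.0777]
orientation: [-1.508, -2.755, -0.003]
contact_force: [-1.8, -0.8, 7.6]
grip_width: 0.0464
```

```bash
python3 s.py
```

```text
15.85 [0.4984 0.1073 0.0777] yaw 32.61377297696829 [ 0.25  0.55 -0.72  2.04  0.53  0.74 -0.24] F [-1.8 -0.8  7.6] M [-0.09  0.5   0.12] 0.04643052325696041
```

carry_out:
  offset:
    - [0,0,0]
    - [0,0,0]
    - [0,0,0]
    - [0,0,0]
    - [0,0,0]
    - [0,0,0]
    - [0,0,0]
    - [0,0,0]
  turn:
    - [0,0,-0.1]
    - [0,0,-0.2]
    - [0,0,-0.3]
    - [0,0,-0.4]
    - [0,0,-0.5]
    - [0,0,-0.6]
    - [0,0,-0.667]
    - [0,0,-0.667]

```text
clock: 16.65
tcp_pos: [0.4985, 0.108, 0.0777]
orientation: [0.002, 3.141, 0.006]
contact_force: [-2.7, 0.3, 6.9]
grip_width: 0.0461
```

Run:
```python
import s
from capfit import *
f=grab('side','s5.png'); t=grab('top','t5.png'); a,b=cv2.imread('pics/s5.png'),cv2.imread('pics/t5.png')
cv2.imwrite('pics/c5.png',np.hstack([cv2.resize(a[150:270,220:340],(400,400),interpolation=2),cv2.resize(b[210:330,230:350],(400,400),interpolation=2)]))
```

```text
16.65 [0.4985 0.108  0.0777] yaw 89.9184089447778 [ 0.41  0.64 -0.95  2.03  0.71  0.84  0.61] F [-2.7  0.3  6.9] M [0.36 0.47 0.07] 0.046062965815555704
```

View pics/c5.png

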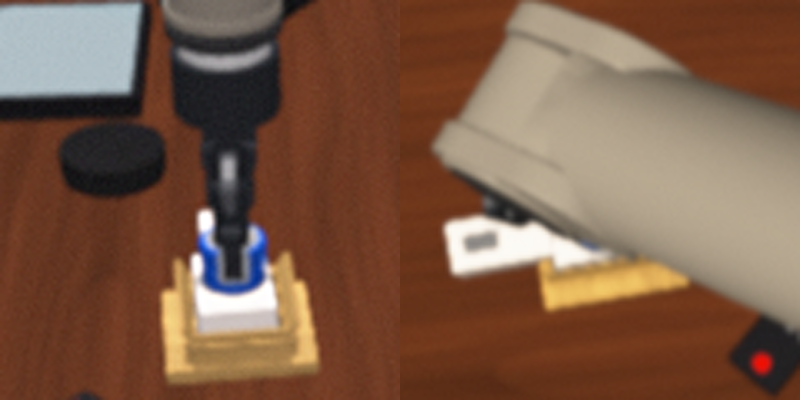

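The shaver stays aligned in the cradle while the jaws have turned 85°. I lift slowly and check the force.

carry_out:
  offset:
    - [0,0,-0.006]
    - [0,0,-0.012]
    - [0,0,-0.02]
    - [0,0,-0.03]
    - [0,0,-0.03]
  turn:
    - [0,0,0]
    - [0,0,0]
    - [0,0,0]
    - [0,0,0]
    - [0,0,0]

```text
clock: 17.25
tcp_pos: [0.4986, 0.1072, 0.0924]
orientation: [0.007, 3.141, 0.003]
contact_force: [-0.1, 0.8, 0.8]
grip_width: 0.0463
```

```bash
python3 s.py
```

```text
17.25 [0.4986 0.1072 0.0924] yaw 89.74235342922947 [ 0.42  0.62 -0.97  2.03  0.68  0.86  0.63] F [-0.1  0.8  0.8] M [ 0.01 -0.05 -0.01] 0.046290216921491656
```

carry_out:
  offset:
    - [0,0,-0.02]
    - [0,0,-0.05]
    - [0,0,-0.1]
    - [0,0,-0.16]
    - [0,0,-0.24]
    - [0,0,-0.32]
    - [0,0,-0.36]
    - [0,0,-0.36]
  turn:
    - [0,0,0]
    - [0,0,0]
    - [0,0,0]
    - [0,0,0]
    - [0,0,0]
    - [0,0,0]
    - [0,0,0]
    - [0,0,0]

```text
clock: 18.05
tcp_pos: [0.4995, 0.108, 0.2757]
orientation: [0.006, 3.136, 0.004]
contact_force: [-0.3, 0.4, -0.4]
grip_width: 0.0463
```

carry_out:
  offset:
    - [0,0,0]
    - [0,0,0]
    - [0,0,0]
    - [0,0,0]
    - [0,0,0]
  turn:
    - [0,0,0]
    - [0,0,0]
    - [0,0,0]
    - [0,0,0]
    - [0,0,0]

```text
clock: 18.55
tcp_pos: [0.4978, 0.1068, 0.2711]
orientation: [-0.006, -3.14, -0.003]
contact_force: [-0.1, -0.3, -0.2]
grip_width: 0.0459
```

Run:
```python
import s
from capfit import *
print(s.o['qvel'].round(3))
f=grab('side','s6.png'); w=grab('wrist','w6.png'); a,b=cv2.imread('pics/s6.png'),cv2.imread('pics/w6.png')
cv2.imwrite('pics/c6.png',np.hstack([cv2.resize(a[110:290,200:380],(400,400),interpolation=2),cv2.resize(b,(400,400))]))
print([(round(d['score'],2),world(f,d['xyz']).round(3).tolist()) for d in look_for('cap_a','side')])
print([(round(d['score'],2),world(f,d['xyz']).round(3).tolist()) for d in look_for('shaver_a','side')])
```

```text
18.55 [0.4978 0.1068 0.2711] yaw 89.78099610677826 [ 0.62  0.4  -1.18  1.86  0.4   1.15  0.87] F [-0.1 -0.3 -0.2] M [ 0.   -0.03  0.01] 0.0458934290754569
[ 0.001 -0.004 -0.002 -0.004 -0.001 -0.     0.001]
[(0.87, [0.471, -0.33, 0.06]), (0.48, [0.495, 0.091, 0.265])]
[(0.93, [0.465, -0.292, 0.101]), (0.83, [0.494, 0.102, 0.05])]
```

View pics/c6.png

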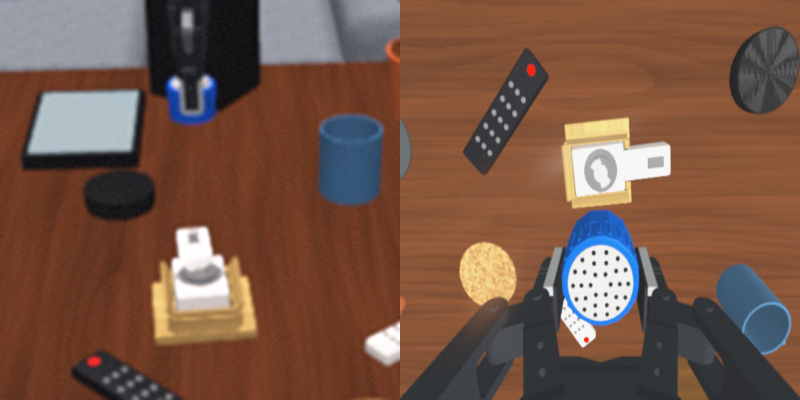

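The cap is held at about 0.25 m, and the shaver lies in the cradle with its stub bare. The other shaver is unmoved. Handing in.

```bash
python3 -c "
from bench import r
r.hand_in()"
```

```text
the job is handed in; nothing more can be done
```

The job is handed in at about 19 s of the 54 s allowed, and my last checks agree with the task. `hand_in` reports no verdict.

**What I did:** I gripped the cork-coaster shaver by the handle with the tool tilted 55°, laid it cap up in the cradle and let go. The cap turned easily counter-clockwise seen from above, with a torque of about 0.12 N m and no stop past 10°. I turned it 85° and lifted it off without load.

**Last checks:**
- **Cap:** held in the gripper (opening 46 mm), arm at rest, TCP at 0.271 m, so the rim is about 0.245 m above the table.
- **Cork shaver:** lying in the pocket with its stub bare. Its back point was within about 2 mm of the floor point by the wrist and top camera fits, taken after I let go and before turning the cap. After the lift I checked it only by picture and network.
- **Other shaver:** the network puts it where it was at the start, to within 1 to 3 mm. The bystanders in the last pictures look undisturbed; the spectacle case was not in them.

**What disagreed:** some silhouette fits were poor. The side-camera fit of the laid shaver was 34 mm off along the handle, and the first top-camera fits of the standing shavers were also bad. I disregarded these because the better-fitting views and the pictures contradicted them.

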